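# Heft three identical nail-polishing tubs: load the full one, return the spent one

## Task

Three closed white tubs that look the same stand on the pink mat of the manicure desk: one is full, one is half used and one is nearly empty, and only their weight tells. Heft them, stand the full one in the recess of the round metal holder and the nearly empty one in the green tray, and leave the half-used one standing where you found it. Keep the tubs upright, set them down gently, and leave the other things on the desk alone.

Things in the scene. Friction and masses are not known exactly. Their poses are not given: they have to be found in the camera images.
- tub_a: one of three identical-looking closed white tubs with a pink band, round, 58 mm across, 86 mm tall, loose and upright on the table. Origin: centre of its underside. The lid does not come off; it is gripped across its sides. Inside lies a hard solid polishing cake that cannot be seen: one tub is full (weighs about 500 g), one half used (about 280 g), one nearly empty (about 95 g), each within about 10 %; which is which changes every time
- tub_b: one of three identical-looking closed white tubs with a pink band, round, 58 mm across, 86 mm tall, loose and upright on the table. Origin: centre of its underside. The lid does not come off; it is gripped across its sides. Inside lies a hard solid polishing cake that cannot be seen: one tub is full (weighs about 500 g), one half used (about 280 g), one nearly empty (about 95 g), each within about 10 %; which is which changes every time (another)
- tub_c: one of three identical-looking closed white tubs with a pink band, round, 58 mm across, 86 mm tall, loose and upright on the table. Origin: centre of its underside. The lid does not come off; it is gripped across its sides. Inside lies a hard solid polishing cake that cannot be seen: one tub is full (weighs about 500 g), one half used (about 280 g), one nearly empty (about 95 g), each within about 10 %; which is which changes every time (another)
- holder: fixed round metal holder, 100 mm across at the foot, with a shallow round recess on top in which a tub stands: recess floor 22 mm and rim 30 mm above the table, recess at least 76 mm across. Origin: centre of its underside, on the table
- tray: fixed square green tray for used-up tubs, 125 x 125 mm outside, 25 mm tall, walls and floor 5 mm thick, open on top. Origin: centre of its underside, on the table
- polish_red: small red nail-polish bottle with black cap, 30 mm across, 78 mm tall; a loose bystander, to be left alone. Origin: centre of its underside
- polish_blue: small blue nail-polish bottle with black cap, 30 mm across, 78 mm tall; a loose bystander, to be left alone. Origin: centre of its underside
- buffer_block: white buffing block 95 x 28 x 26 mm; a loose bystander, to be left alone. Origin: centre of its underside
- pump_bottle: white bottle with black cap, 48 mm across, 130 mm tall; a loose bystander, to be left alone. Origin: centre of its underside
- glass: empty clear glass, 64 mm across, 85 mm tall; a loose bystander, to be left alone. Origin: centre of its underside
- drill_pen: white nail-drill handpiece lying on the table, about 130 mm long, 20 mm thick; a loose bystander, to be left alone. Origin: centre of its underside
Mind the look-alikes: they are no part of the job. Leave any blue or yellow look-alike of the tub_a alone.

How it is judged (in metres and radians):
At the end, for the whole second after the job is handed in: The full tub (over 3.6 N) stands upright within 4.5 deg on the floor of the holder's recess; the nearly empty tub (0.4 to 1.6 N) upright on the tray floor, within 50 mm of its centre; the half-used tub upright within 30 mm of where it began; all at rest (angle between each of tub_a, tub_b, tub_c's own z axis and vertical below 0.08 rad and linear speed of each of tub_a, tub_b, tub_c below 0.02 m/s and ((contact force between tub_a and holder above 3.6 N and horizontal distance between tub_a and holder below 0.013 m and z of tub_a in the frame of holder below 0.026 m and contact force between tub_c and tray between 0.4 and 1.6 N and z of tub_c in the frame of tray below 0.012 m and horizontal distance between tub_c and tray below 0.05 m and distance of tub_b from where it was at the start of the episode below 0.03 m) or (contact force between tub_a and holder above 3.6 N and horizontal distance between tub_a and holder below 0.013 m and z of tub_a in the frame of holder below 0.026 m and contact force between tub_b and tray between 0.4 and 1.6 N and z of tub_b in the frame of tray below 0.012 m and horizontal distance between tub_b and tray below 0.05 m and distance of tub_c from where it was at the start of the episode below 0.03 m) or (contact force between tub_b and holder above 3.6 N and horizontal distance between tub_b and holder below 0.013 m and z of tub_b in the frame of holder below 0.026 m and contact force between tub_c and tray between 0.4 and 1.6 N and z of tub_c in the frame of tray below 0.012 m and horizontal distance between tub_c and tray below 0.05 m and distance of tub_a from where it was at the start of the episode below 0.03 m) or (contact force between tub_b and holder above 3.6 N and horizontal distance between tub_b and holder below 0.013 m and z of tub_b in the frame of holder below 0.026 m and contact force between tub_a and tray between 0.4 and 1.6 N and z of tub_a in the frame of tray below 0.012 m and horizontal distance between tub_a and tray below 0.05 m and distance of tub_c from where it was at the start of the episode below 0.03 m) or (contact force between tub_c and holder above 3.6 N and horizontal distance between tub_c and holder below 0.013 m and z of tub_c in the frame of holder below 0.026 m and contact force between tub_b and tray between 0.4 and 1.6 N and z of tub_b in the frame of tray below 0.012 m and horizontal distance between tub_b and tray below 0.05 m and distance of tub_a from where it was at the start of the episode below 0.03 m) or (contact force between tub_c and holder above 3.6 N and horizontal distance between tub_c and holder below 0.013 m and z of tub_c in the frame of holder below 0.026 m and contact force between tub_a and tray between 0.4 and 1.6 N and z of tub_a in the frame of tray below 0.012 m and horizontal distance between tub_a and tray below 0.05 m and distance of tub_b from where it was at the start of the episode below 0.03 m))); the robot touches nothing.
It fails at once if a tub is tipped by more than 40 degrees (angle between any of tub_a, tub_b, tub_c's own z axis and vertical above 0.7 rad).
It fails at once if a tub is slammed into the holder or the tray (more than 40 N) (contact force between any of tub_a, tub_b, tub_c and holder above 40 N or contact force between any of tub_a, tub_b, tub_c and tray above 40 N).
It fails at once if another thing on the table is moved by more than 30 mm (distance of any of polish_red, polish_blue, buffer_block, pump_bottle, glass, drill_pen from where it was at the start of the episode above 0.03 m).
It also fails if it takes over 72 s, if anything falls off the work surface, if the arm or the gripper's body presses on something with over 40 N, if the wrist force passes 120 N, or if a joint passes its speed limit or range.

## Robot

A 6-joint arm with a two-finger parallel gripper is mounted at the origin on the work surface. World frame = base frame: x ahead of the robot, y to its left, z up, the work surface at z = 0. Lengths are in mm, angles in rad, forces in N, time in s.
With the tool pointing down it reaches from about 275 to 750 mm from the base axis. Payload 10.2 kg.
Tool frame: the origin (TCP) lies midway between the tips of the shut fingers; the grasp point (between the pads) lies grip_depth behind it (grip_depth is the distance from the TCP to the grasp point, in mm); z points along the fingers, y is the line along which they close (so a half turn about z gives the same grasp; the last joint's range is limited). The gripper opens to 85 mm and grips with 20 to 120 N. Pads are 22 mm wide; open, the fingers measure 114 mm over their backs; the gripper's body (76 mm by 85 mm) begins 54 mm behind the grasp point. The pads swing forward as they close: fully open they stand 13 mm farther back than shut.
Start: joints at [0.953, 0.313, 1.498, -0, 1.331, -0.223], TCP at [201.94, 484.615, 231.294] pointing down, gripper open.
Joint ranges: [-2.94, 2.94], [-0.97, 2.17], [0.19, 2.56], [-1.23, 4.37], [0.02, 3.11], [-2.88, 2.88]. Speed limits (rad/s): [2.39, 2.39, 3.01, 3.14, 3.14, 3.14].

## Interface

Orientations are given as a unit quaternion [w, x, y, z].
In Python, from rig import * gives the robot as it stands.
- The arm moves only by the tool servo_tool, never from a script. Its argument "commands" is a list of rows, each a list of 3 entries, a list of its own where there are three numbers: the gripper command: -1 is fully open, 1 is shut, values between are in proportion, then the shift along the tool's x, y, z in m, then the turn, a rotation vector about the tool's x, y, z in units of 6 degrees (1.0 is 6 degrees). In form: [[grip, [dx, dy, dz], [ax, ay, az]], ...]. A call has 1 to 10 rows; each row shifts and turns the commanded pose from where the row before left it, along the tool's axes as they then stand; what a row does not reach is not made up. A row lasts 1/12 s, in which the tool goes at most 41.7 mm and 7.16 degrees, less where a joint would pass 70% of its speed; a pose out of reach is approached as far as the arm can. A call is refused whole if a number of a shift passes 0.0417 or a number of a turn 1, either way. A call with a gripper value outside its range is refused whole. The fingers move at their own pace and stop on an object; "squeeze" is the grip in N (left out, the last holds). Time passes only in rows, so rows that do not move let the fingers close. It gives the time, the measured TCP pose, the force, the opening and the grip force at its end, in the units of the state.
- sense(): the state, without advancing time (a new reading comes with each control period).
- capture(name): name is "scene" or "top" or "wrist"; returns a dict with "pixels" (384x512x3 uint8, red, green, blue), "z_map" (384x512 float32, mm along the optical axis (not along the pixel's ray), 0 where there is no reading), "fx", "fy", "cx", "cy" (pixels), "distortion" ([k1, k2, p1, p2, k3] as OpenCV has them; the pictures are not rectified), "rvec" (rotation vector, rad) and "tvec" (3), from world to camera coordinates, as OpenCV has them; the wrist camera has in their place "T_tool_cam" (4x4, takes a point from camera to tool coordinates, whose origin is the TCP and whose axes are the flange's). Camera axes: x right, y down, z forward; pixel columns grow to the right and rows downward; lengths in mm; the calibration is good to about 2 mm. A picture is of the moment at which its call begins: read the wrist's pose just before it.
- finish_job(): hands the job in; it is judged then, once.
The state is a dict: "time_s": time; "joints": joint angles; "dq": joint speeds; "tau": joint torques, N m; "eef_pos": TCP position; "ee_rot": TCP orientation; "force": force on the tool from outside, world axes, zero at the start; "wrist_torque": the same for the moment, N m; "grip_width": opening from 0.0 (shut) to 1.0 (fully open); "grip_force": force on a finger pad.
Only numpy, scipy, OpenCV 4.12 (cv2) and the standard library are available. Lean on these libraries where they do the work, as an engineer would, in place of code of your own. Each camera call takes 0.05 s, during which the arm holds its last target. There are 200 camera calls.

## Working session

There is one attempt and no reset: what is moved stays moved. The work goes in short steps, Python scripts to look and compute and a tool call to move; the robot and the scene stay as the last step left them, time stands still between calls to the robot, and variables do not carry over. Pictures are saved under pics/ and viewed, at most 10 in all, crops included, and the job is handed in when it is done.

Besides the shell and the picture viewer there is one more tool, called after ">>>" as name(argument=value, ...) on one line, values as JSON. servo_tool: Moves the arm, as the interface text tells. Its arguments: {"type":"object","properties":{"commands":{"type":"array"},"squeeze":{"type":"number"}},"required":["commands"]}

```bash
ls; mkdir -p pics; python3 - <<'E'
from rig import *
import cv2,numpy as np,pickle
s=sense();print({k:np.round(v,3).tolist() for k,v in s.items()})
for n in("top","scene"):
    c=capture(n);pickle.dump(c,open(n+".pkl","wb"));cv2.imwrite(f"pics/{n}0.png",c["pixels"][...,::-1])
    print(n,c["fx"],c["cx"],c["cy"],c["rvec"],c["tvec"],c["distortion"])
E
```

```text
pics
{'time_s': 0.0, 'joints': [0.953, 0.313, 1.498, 0.0, 1.331, -0.223], 'dq': [0.001, -0.0, -0.001, 0.002, 0.0, 0.001], 'tau': [0.0, -41.224, -25.975, -0.0, 0.004, -0.0], 'eef_pos': [201.788, 484.391, 230.741], 'ee_rot': [-0.0, 0.196, 0.981, -0.001], 'force': [-0.315, -0.51, 0.121], 'wrist_torque': [0.02, -0.01, -0.001], 'grip_force': 0.0, 'grip_width': 1.001}
top 463.4690620604408 252.1536775150072 195.25556730238344 [ 2.15410775 -2.13967045  0.1852534 ] [ -11.00726318  521.17571469 1338.39755431] [-0.13105439  0.          0.          0.          0.        ]
scene 478.9144229833187 254.7988944341784 193.21319514872525 [ 1.38799442  2.01900253 -1.01317011] [ 203.12550469 -262.8944245  1744.25173652] [-0.18520918  0.          0.          0.          0.        ]
```

View pics/top0.png

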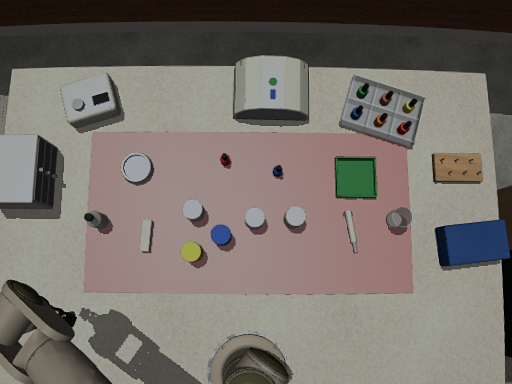

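View pics/scene0.png

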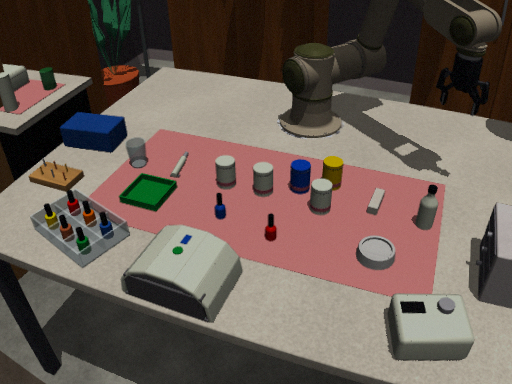

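Top view: the candidates are three white tubs at (193,210), (255,218) and (295,217). The look-alikes are blue (221,235) and yellow (191,252), and the white holder ring at (137,168) and clear glass at (398,219) could also be confused with tubs. I choose the three white ones. The green tray is at (356,177).

```bash
cat > h.py <<'E'
import cv2,numpy as np
def K(c): return np.array([[c["fx"],0,c["cx"]],[0,c["fy"],c["cy"]],[0,0,1]])
def ray(c,px,z,R=None,o=None):
    u=cv2.undistortPoints(np.array([[px]],float),K(c),np.array(c["distortion"],float))[0,0]
    if R is None:
        Rw=cv2.Rodrigues(np.array(c["rvec"],float))[0]; R=Rw.T; o=-Rw.T@np.array(c["tvec"],float).ravel()
    d=R@np.array([u[0],u[1],1]); return o+d*(z-o[2])/d[2]
def blobs(m,amin=60):
    n,l,st,ce=cv2.connectedComponentsWithStats(m.astype(np.uint8)); out=[]
    for i in range(1,n):
        if st[i,4]>=amin:
            k=max(cv2.findContours((l==i).astype(np.uint8),0,1)[0],key=len)
            out.append((cv2.minEnclosingCircle(k),st[i].tolist(),cv2.minAreaRect(k)))
    return out
E
python3 - <<'E'
from h import *;import pickle
c=pickle.load(open("top.pkl","rb"));p=c["pixels"];hsv=cv2.cvtColor(p,cv2.COLOR_RGB2HSV)
H,S,V=cv2.split(hsv)
roi=np.zeros(H.shape,bool);roi[134:292,92:410]=1
for nm,m,z in(("white",(S<45)&(V>120),86),("green",(H>45)&(H<75)&(S>120),25),("blue",(H>105)&(H<130)&(S>120),86),("yel",(H>20)&(H<35)&(S>120),86)):
    for (ctr,r),st,rc in blobs(m&roi,30):
        z2=30 if nm=="white" and r>13 and ctr[1]<190 else z
        bc=(st[0]+(st[2]-1)/2,st[1]+(st[3]-1)/2)
        print(nm,np.round(ctr),round(r,1),st,np.round(ray(c,bc,z2)), "rect",np.round(rc[1]),rc[2].__round__(0))
for nm,px,z in(("red",(225,158),78),("bluep",(278,171),78),("pump",(93,217),130),("drill",(351,231),10),("glass",(400,216),85)):print(nm,np.round(ray(c,px,z)))
x0,y0=110,140
cv2.imwrite("pics/crop.png",cv2.resize(p[y0:280,x0:400,::-1],None,fx=2.7,fy=2.7,interpolation=2))
E
```

```text
white [199. 212.] 122.6 [92, 134, 209, 158, 26354] [463. 154.  86.] rect [208. 157.] 0.0
white [400. 137.] 10.0 [390, 134, 20, 7, 76] [ 695. -448.   86.] rect [ 6. 19.] 90.0
white [408. 174.] 25.5 [407, 149, 3, 52, 97] [ 592. -488.   30.] rect [51.  2.] 90.0
white [295. 215.] 10.4 [286, 205, 20, 21, 327] [ 458. -131.   86.] rect [19. 20.] 0.0
white [351. 230.] 21.1 [346, 210, 12, 42, 190] [ 414. -293.   86.] rect [42.  6.] 79.0
white [395. 218.] 6.8 [392, 212, 9, 14, 82] [ 449. -426.   86.] rect [12.  8.] 45.0
green [356. 176.] 27.6 [335, 157, 42, 40, 1595] [ 584. -324.   25.] rect [39. 41.] 90.0
blue [277. 171.] 4.7 [273, 167, 9, 9, 54] [586. -79.  86.] rect [8. 8.] 90.0
blue [220. 234.] 10.1 [211, 225, 20, 20, 317] [401.  83.  86.] rect [19. 19.] 90.0
yel [191. 252.] 10.8 [181, 242, 22, 20, 335] [352. 164.  86.] rect [19. 21.] 90.0
red [625.  73.  78.]
bluep [588. -82.  78.]
pump [442. 438. 130.]
drill [ 419. -309.   10.]
glass [ 457. -438.   85.]
```

View pics/crop.png

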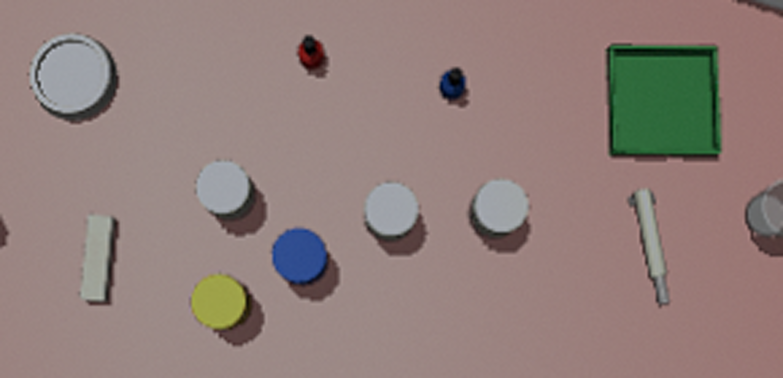

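The crop confirms three white tub lids at crop pixels (223,187), (391,209) and (500,207), the holder ring at (72,75) and the green tray at (664,100). The blue and yellow tubs stay out.

```bash
python3 - <<'E'
from h import *;import pickle,rig
print([ (k,getattr(rig,k)) for k in dir(rig) if not k.startswith('_') and isinstance(getattr(rig,k),(int,float,dict,list))], [k for k in dir(rig) if not k.startswith('_')])
T=pickle.load(open("top.pkl","rb"));S=pickle.load(open("scene.pkl","rb"))
for n,p,z in(("A",(223,187),86),("B",(391,209),86),("C",(500,207),86),("hold",(72,75),30),("tray",(664,100),25)):
    px=((p[0]+.5)/2.7-.5+110,(p[1]+.5)/2.7-.5+140); print(n,np.round(px,1),np.round(ray(T,px,z),1))
E
```

```text
[('grip_depth', 18.700000000000003)] ['PlanningError', 'capture', 'finish_job', 'grip_depth', 'sense']
A [192.3 208.9] [473.  164.5  86. ]
B [254.5 217.1] [451.  -13.9  86. ]
C [294.9 216.4] [ 453.9 -129.6   86. ]
hold [136.4 167.5] [605.8 345.3  30. ]
tray [355.6 176.7] [ 583.8 -324.3   25. ]
```

>>> servo_tool(commands=[[-1, [0, 0, 0], [0, 0, -0.95]], [-1, [0, 0, 0], [0, 0, -0.95]], [-1, [0, 0, 0], [0, 0, -0.95]], [-1, [0, 0, 0], [0, 0, -0.92]], [-1, [-0.02, -0.025, 0], [0, 0, 0]], [-1, [-0.02, -0.025, 0], [0, 0, 0]], [-1, [-0.02, -0.025, 0], [0, 0, 0]], [-1, [-0.02, -0.025, 0], [0, 0, 0]], [-1, [-0.02, -0.025, 0], [0, 0, 0]], [-1, [-0.02, -0.025, 0], [0, 0, 0]]], squeeze=30)

```text
time_s: 0.93
eef_pos: [322.5, 333.2, 231.1]
ee_rot: [-0.0, -0.0, 1.0, -0.0]
force: [-0.4, 0.3, 0.6]
grip_width: 1.0
grip_force: 0.0
```

>>> servo_tool(commands=[[-1, [-0.021, -0.025, 0], [0, 0, 0]], [-1, [-0.021, -0.025, 0], [0, 0, 0]], [-1, [-0.021, -0.025, 0], [0, 0, 0]], [-1, [-0.021, -0.025, 0], [0, 0, 0]], [-1, [-0.021, -0.025, 0], [0, 0, 0]], [-1, [-0.021, -0.025, 0], [0, 0, 0]], [-1, [-0.012, -0.01, 0], [0, 0, 0]], [-1, [-0.012, -0.01, 0], [0, 0, 0]], [-1, [0, 0, 0], [0, 0, 0]], [-1, [0, 0, 0], [0, 0, 0]]])

```text
time_s: 1.77
eef_pos: [471.8, 165.0, 231.0]
ee_rot: [-0.0, 0.0, 1.0, 0.0]
force: [0.6, 0.4, 0.1]
grip_width: 1.0
grip_force: 0.0
```

```bash
python3 - <<'E'
from rig import *;import cv2,pickle,numpy as np
s=sense();c=capture("wrist");pickle.dump((s,c),open("w1.pkl","wb"))
print(np.round(s["eef_pos"],1),np.round(s["ee_rot"],3),np.round(s["force"],2));print(c["T_tool_cam"],c["fx"])
cv2.imwrite("pics/w1.png",c["pixels"][...,::-1])
E
```

```text
[471.8 165.  231. ] [-0.  0.  1.  0.] [0.61 0.37 0.05]
[[-7.37456830e-04 -9.63478990e-01 -2.67782918e-01  6.80430080e+01]
 [ 9.99999479e-01 -5.21648959e-04 -8.77048599e-04 -1.04071171e+00]
 [ 7.05329218e-04 -2.67783425e-01  9.63478873e-01 -1.42421287e+02]
 [ 0.00000000e+00  0.00000000e+00  0.00000000e+00  1.00000000e+00]] 288.33171061085363
```

View pics/w1.png

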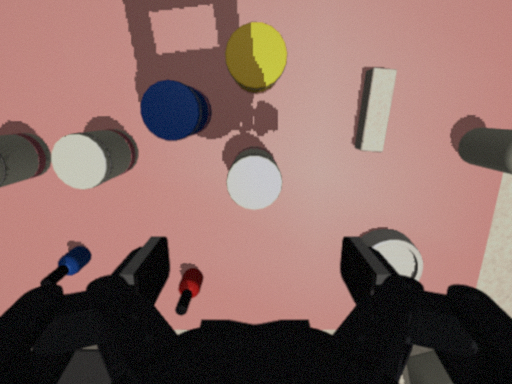

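The wrist view shows the lid of tub A at (254,180), B at (85,161) and the holder at about (400,262).

```bash
cat >> h.py <<'E'
from scipy.spatial.transform import Rotation as Ro
def wray(s,c,px,z):
    w=s["ee_rot"];R=Ro.from_quat([w[1],w[2],w[3],w[0]]).as_matrix();T=np.array(c["T_tool_cam"])
    return ray(c,px,z,R@T[:3,:3],R@T[:3,3]+np.array(s["eef_pos"]))
E
python3 - <<'E'
from h import *;import pickle
s,c=pickle.load(open("w1.pkl","rb"))
p=c["pixels"];hsv=cv2.cvtColor(p,cv2.COLOR_RGB2HSV)
m=(hsv[...,1]<50)&(hsv[...,2]>140);m[230:]=0
for (ctr,r),st,rc in blobs(m,300): print(np.round(ctr),round(r,1),st,np.round(wray(s,c,ctr,86),1))
E
```

```text
[378. 110.] 43.7 [361, 67, 36, 85, 1900] [401.1 283.5  86. ]
[ 78. 162.] 29.5 [51, 134, 55, 55, 2360] [451.7 -16.3  86. ]
[254. 182.] 28.2 [226, 156, 57, 54, 2380] [473.1 163.3  86. ]
[500. 202.] 29.4 [490, 173, 22, 57, 855] [494.5 426.9  86. ]
```

>>> servo_tool(commands=[[-1, [-0.0012, -0.001, 0.03], [0, 0, 0]], [-1, [0, 0, 0.035], [0, 0, 0]], [-1, [0, 0, 0.035], [0, 0, 0]], [-1, [0, 0, 0.03], [0, 0, 0]], [-1, [0, 0, 0.025], [0, 0, 0]], [-1, [0, 0, 0.02], [0, 0, 0]], [-1, [0, 0, 0.015], [0, 0, 0]], [-1, [0, 0, 0.01], [0, 0, 0]], [-1, [0, 0, 0], [0, 0, 0]], [-1, [0, 0, 0], [0, 0, 0]]])

```text
time_s: 2.65
eef_pos: [473.0, 164.2, 31.7]
ee_rot: [0.0, -0.0, 1.0, 0.0]
force: [-0.4, -0.5, 0.3]
grip_width: 1.001
grip_force: 0.0
```

>>> servo_tool(commands=[[0, [0, 0, 0], [0, 0, 0]], [0.3, [0, 0, 0], [0, 0, 0]], [0.6, [0, 0, 0], [0, 0, 0]], [1, [0, 0, 0], [0, 0, 0]], [1, [0, 0, 0], [0, 0, 0]], [1, [0, 0, 0], [0, 0, 0]], [1, [0, 0, 0], [0, 0, 0]], [1, [0, 0, 0], [0, 0, 0]]])

```text
time_s: 3.32
eef_pos: [473.7, 163.8, 32.5]
ee_rot: [0.001, -0.0, 1.0, 0.0]
force: [-2.1, 0.2, 6.6]
grip_width: 0.681
grip_force: 31.3
```

>>> servo_tool(commands=[[1, [0, 0, -0.005], [0, 0, 0]], [1, [0, 0, -0.01], [0, 0, 0]], [1, [0, 0, -0.015], [0, 0, 0]], [1, [0, 0, -0.015], [0, 0, 0]], [1, [0, 0, -0.01], [0, 0, 0]], [1, [0, 0, -0.005], [0, 0, 0]], [1, [0, 0, 0], [0, 0, 0]], [1, [0, 0, 0], [0, 0, 0]], [1, [0, 0, 0], [0, 0, 0]], [1, [0, 0, 0], [0, 0, 0]]])

```text
time_s: 4.15
eef_pos: [472.7, 163.5, 90.6]
ee_rot: [-0.001, 0.0, 1.0, -0.0]
force: [0.8, 0.1, -3.1]
grip_width: 0.68
grip_force: 33.0
```

>>> servo_tool(commands=[[1, [0, 0, 0], [0, 0, 0]], [1, [0, 0, 0], [0, 0, 0]]])

```text
time_s: 4.32
eef_pos: [473.0, 163.6, 90.9]
ee_rot: [-0.0, 0.0, 1.0, -0.0]
force: [-0.3, -0.6, -3.1]
grip_width: 0.686
grip_force: 33.0
```

>>> servo_tool(commands=[[1, [0, 0, 0], [0, 0, 0]], [1, [0, 0, 0], [0, 0, 0]]])

```text
time_s: 4.48
eef_pos: [473.1, 163.6, 91.2]
ee_rot: [-0.0, 0.0, 1.0, -0.0]
force: [-0.2, -0.1, -2.8]
grip_width: 0.684
grip_force: 33.0
```

About 3 N, so tub A is the half-used one; it goes back down.

>>> servo_tool(commands=[[1, [0, 0, 0.01], [0, 0, 0]], [1, [0, 0, 0.015], [0, 0, 0]], [1, [0, 0, 0.015], [0, 0, 0]], [1, [0, 0, 0.009], [0, 0, 0]], [1, [0, 0, 0.005], [0, 0, 0]], [1, [0, 0, 0.002], [0, 0, 0]], [1, [0, 0, 0.001], [0, 0, 0]], [1, [0, 0, 0.001], [0, 0, 0]], [1, [0, 0, 0], [0, 0, 0]], [1, [0, 0, 0], [0, 0, 0]]])

```text
time_s: 5.32
eef_pos: [473.4, 163.6, 33.7]
ee_rot: [0.0, -0.0, 1.0, 0.0]
force: [-0.7, -1.0, -3.6]
grip_width: 0.678
grip_force: 33.0
```

>>> servo_tool(commands=[[1, [0, 0, 0.001], [0, 0, 0]], [1, [0, 0, 0.001], [0, 0, 0]], [1, [0, 0, 0], [0, 0, 0]], [1, [0, 0, 0], [0, 0, 0]]])

```text
time_s: 5.65
eef_pos: [473.5, 163.7, 32.5]
ee_rot: [0.001, -0.0, 1.0, 0.0]
force: [-4.0, -0.5, 10.2]
grip_width: 0.687
grip_force: 33.9
```

>>> servo_tool(commands=[[0.3, [0, 0, 0], [0, 0, 0]], [-0.3, [0, 0, 0], [0, 0, 0]], [-1, [0, 0, 0], [0, 0, 0]], [-1, [0, 0, 0], [0, 0, 0]], [-1, [0, 0, 0], [0, 0, 0]], [-1, [0, 0, 0], [0, 0, 0]], [-1, [0, 0, -0.01], [0, 0, 0]], [-1, [0, 0, -0.02], [0, 0, 0]], [-1, [0, 0, -0.03], [0, 0, 0]], [-1, [0, 0, -0.03], [0, 0, 0]]])

```text
time_s: 6.48
eef_pos: [472.7, 163.6, 122.7]
ee_rot: [-0.001, 0.0, 1.0, -0.0]
force: [-0.4, -1.1, 0.2]
grip_width: 1.0
grip_force: 0.0
```

>>> servo_tool(commands=[[-1, [0, 0, -0.025], [0, 0, 0]], [-1, [0, 0, -0.025], [0, 0, 0]], [-1, [0.004, -0.03, -0.02], [0, 0, 0]], [-1, [0.004, -0.03, 0], [0, 0, 0]], [-1, [0.004, -0.03, 0], [0, 0, 0]], [-1, [0.004, -0.03, 0], [0, 0, 0]], [-1, [0.004, -0.03, 0], [0, 0, 0]], [-1, [0.002, -0.029, 0], [0, 0, 0]], [-1, [0, 0, 0], [0, 0, 0]], [-1, [0, 0, 0], [0, 0, 0]]])

```text
time_s: 7.32
eef_pos: [451.1, -16.3, 191.9]
ee_rot: [0.0, 0.001, 1.0, -0.0]
force: [0.1, 0.7, -0.1]
grip_width: 0.997
grip_force: 0.0
```

```bash
cat > look.py <<'E'
from rig import *;from h import *;import pickle,sys
s=sense();c=capture("wrist");pickle.dump((s,c),open(sys.argv[1]+".pkl","wb"))
print(np.round(s["eef_pos"],1),np.round(s["force"],2))
p=c["pixels"];cv2.imwrite(f"pics/{sys.argv[1]}.png",p[...,::-1]);hsv=cv2.cvtColor(p,cv2.COLOR_RGB2HSV)
m=(hsv[...,1]<50)&(hsv[...,2]>140);m[240:]=0
for (ctr,r),st,rc in blobs(m,300): print(np.round(ctr),round(r,1),st,np.round(wray(s,c,ctr,86),1))
E
python3 look.py w2
```

```text
[451.1 -16.3 191.9] [ 0.15  0.69 -0.13]
[ 10. 170.] 31.7 [0, 140, 24, 62, 636] [ 431.3 -237.1   86. ]
[128. 194.] 32.7 [96, 165, 63, 61, 2946] [ 454.4 -131.9   86. ]
[256. 190.] 32.2 [225, 167, 64, 55, 2700] [450.4 -16.   86. ]
[448. 214.] 32.1 [418, 184, 61, 56, 2657] [473.7 162.1  86. ]
```

Tub A stands at (473.7,162), where it was found. The gripper is centred over B, so I descend about 160 mm.

>>> servo_tool(commands=[[-1, [0, 0, 0.03], [0, 0, 0]], [-1, [0, 0, 0.035], [0, 0, 0]], [-1, [0, 0, 0.03], [0, 0, 0]], [-1, [0, 0, 0.025], [0, 0, 0]], [-1, [0, 0, 0.02], [0, 0, 0]], [-1, [0, 0, 0.015], [0, 0, 0]], [-1, [0, 0, 0.005], [0, 0, 0]], [-1, [0, 0, 0], [0, 0, 0]], [0, [0, 0, 0], [0, 0, 0]], [0.3, [0, 0, 0], [0, 0, 0]]])

```text
time_s: 8.2
eef_pos: [451.8, -15.2, 32.4]
ee_rot: [0.001, -0.0, 1.0, -0.0]
force: [-0.2, -0.1, 0.7]
grip_width: 0.748
grip_force: 0.0
```

>>> servo_tool(commands=[[0.6, [0, 0, 0], [0, 0, 0]], [1, [0, 0, 0], [0, 0, 0]], [1, [0, 0, 0], [0, 0, 0]], [1, [0, 0, 0], [0, 0, 0]], [1, [0, 0, 0], [0, 0, 0]], [1, [0, 0, 0], [0, 0, 0]], [1, [0, 0, -0.005], [0, 0, 0]], [1, [0, 0, -0.01], [0, 0, 0]], [1, [0, 0, -0.015], [0, 0, 0]], [1, [0, 0, -0.015], [0, 0, 0]]], squeeze=40)

```text
time_s: 9.03
eef_pos: [450.7, -15.2, 77.0]
ee_rot: [-0.001, -0.0, 1.0, 0.0]
force: [0.2, -0.4, -5.2]
grip_width: 0.675
grip_force: 44.3
```

>>> servo_tool(commands=[[1, [0, 0, -0.01], [0, 0, 0]], [1, [0, 0, -0.005], [0, 0, 0]], [1, [0, 0, 0], [0, 0, 0]], [1, [0, 0, 0], [0, 0, 0]], [1, [0, 0, 0], [0, 0, 0]], [1, [0, 0, 0], [0, 0, 0]]])

```text
time_s: 9.53
eef_pos: [450.7, -15.3, 90.7]
ee_rot: [-0.001, 0.0, 1.0, 0.0]
force: [-1.0, -0.2, -6.1]
grip_width: 0.676
grip_force: 44.3
```

>>> servo_tool(commands=[[1, [0, 0, 0], [0, 0, 0]], [1, [0, 0, 0], [0, 0, 0]]])

```text
time_s: 9.7
eef_pos: [451.0, -15.3, 90.9]
ee_rot: [-0.0, 0.0, 1.0, 0.0]
force: [0.0, -0.2, -5.7]
grip_width: 0.681
grip_force: 44.3
```

B reads about 5.7 N, so it is the full tub. I refine the holder and tray centres before carrying it.

```bash
python3 - <<'E'
from h import *;import pickle
T=pickle.load(open("top.pkl","rb"));S=pickle.load(open("scene.pkl","rb"))
for c,(x0,y0,x1,y1) in((T,(116,148,158,188)),(S,(348,230,404,276))):
    p=c["pixels"][y0:y1,x0:x1].astype(int)
    red=p[...,0]-p[...,1]
    print(red[0,:5],red[-1,:3],red[red.shape[0]//2,red.shape[1]//2])
    t,m=cv2.threshold(np.clip(red,0,255).astype(np.uint8),0,255,cv2.THRESH_BINARY_INV+cv2.THRESH_OTSU)
    for (ctr,r),st,rc in blobs(m>0,100):
        k=np.array(ctr)+[x0,y0];b=np.array([st[0]+(st[2]-1)/2+x0,st[1]+(st[3]-1)/2+y0])
        print(t,np.round(k,1),r,st,b,np.round(ray(c,b,30),1),np.round(ray(c,b,15),1),np.round(ray(c,k,30),1))
    cv2.imwrite("pics/hold_%d.png"%x0,cv2.resize(np.hstack([c["pixels"][y0:y1,x0:x1,::-1],cv2.merge([m]*3)]),None,fx=6,fy=6,interpolation=0))
E
```

```text
[23 23 22 23 23] [21 22 21] -5
10.0 [136.5 168. ] 16.286596298217773 [5, 4, 32, 33, 818] [136.5 168. ] [604.1 344.7  30. ] [607.4 348.4  15. ] [604.1 344.7  30. ]
[67 68 68 67 68] [68 69 69] 3
35.0 [375.5 252.9] 19.790298461914062 [8, 5, 39, 35, 1091] [375. 252.] [628.5 347.3  30. ] [612.5 346.5  15. ] [631.1 349.1  30. ]
```

View pics/hold_116.png

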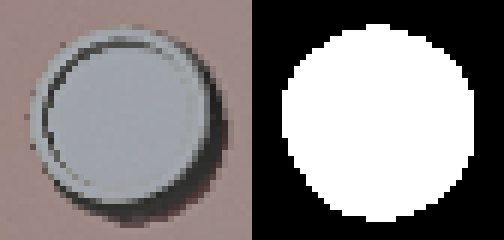

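View pics/hold_348.png

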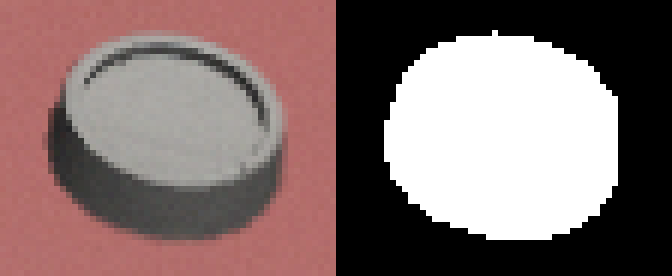

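>>> servo_tool(commands=[[1, [0, 0, -0.02], [0, 0, 0]], [1, [0, 0, -0.025], [0, 0, 0]], [1, [0, 0, -0.025], [0, 0, 0]], [1, [-0.01, 0.015, -0.02], [0, 0, 0]], [1, [-0.018, 0.025, -0.01], [0, 0, 0]], [1, [-0.018, 0.027, 0], [0, 0, 0]], [1, [-0.018, 0.027, 0], [0, 0, 0]], [1, [-0.018, 0.027, 0], [0, 0, 0]], [1, [-0.018, 0.027, 0], [0, 0, 0]], [1, [-0.018, 0.027, 0], [0, 0, 0]]])

```text
time_s: 10.53
eef_pos: [569.6, 161.2, 190.7]
ee_rot: [-0.0, -0.0, 1.0, -0.0]
force: [1.1, -0.3, -5.8]
grip_width: 0.684
grip_force: 46.4
```

>>> servo_tool(commands=[[1, [-0.017, 0.025, 0], [0, 0, 0]], [1, [-0.013, 0.02, 0], [0, 0, 0]], [1, [-0.007, 0.01, 0], [0, 0, 0]], [1, [0, 0, 0], [0, 0, 0]], [1, [0, 0, 0], [0, 0, 0]], [1, [0, 0, 0], [0, 0, 0]]])

```text
time_s: 11.03
eef_pos: [605.8, 214.0, 190.9]
ee_rot: [-0.001, 0.0, 1.0, -0.0]
force: [-0.1, -0.4, -5.0]
grip_width: 0.681
grip_force: 46.6
```

```bash
python3 look.py w3; python3 - <<'E'
from h import *;import pickle
T=pickle.load(open("top.pkl","rb"));S=pickle.load(open("scene.pkl","rb"))
print(ray(T,(135.8,166.8),30),ray(S,(376.5,247.9),30))
E
```

```text
[605.8 214.  190.9] [-0.1  -0.39 -5.01]
[190.  26.] 37.9 [154, 0, 70, 55, 3183] [472.5 162.7  86. ]
[352.   8.] 16.6 [338, 0, 30, 19, 510] [460.1 288.   86. ]
[495. 162.] 78.6 [479, 85, 33, 155, 2571] [579.2 425.5  86. ]
[289. 157.] 27.1 [268, 130, 37, 55, 646] [575.3 242.6  86. ]
[377. 179.] 43.8 [336, 138, 83, 83, 5048] [594.9 320.9  86. ]
[607.85027515 347.08998747  30.        ] [612.79154066 348.13898779  30.        ]
```

View pics/w3.png

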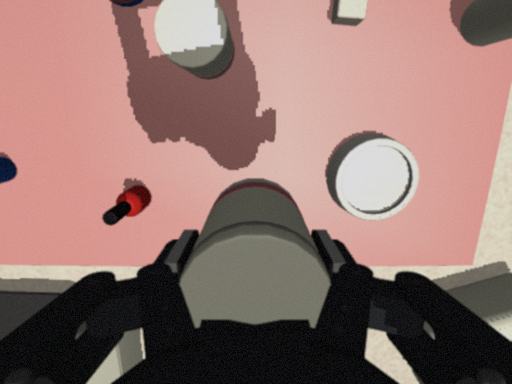

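The rim is at (377,179), and the held tub hangs centred at column 256.

```bash
python3 - <<'E'
from h import *;import pickle
s,c=pickle.load(open("w3.pkl","rb"))
for b in((377,179),(376.5,178.5)):print(wray(s,c,b,30))
E
```

```text
[607.6364862  345.36991696  30.        ]
[607.0811789  344.76009474  30.        ]
```

>>> servo_tool(commands=[[1, [-0.0015, 0.01, 0], [0, 0, 0]], [1, [0, 0.02, 0], [0, 0, 0]], [1, [0, 0.025, 0], [0, 0, 0]], [1, [0, 0.025, 0], [0, 0, 0]], [1, [0, 0.025, 0], [0, 0, 0]], [1, [0, 0.016, 0], [0, 0, 0]], [1, [0, 0.01, 0], [0, 0, 0]], [1, [0, 0, 0.01], [0, 0, 0]], [1, [0, 0, 0.015], [0, 0, 0]], [1, [0, 0, 0.015], [0, 0, 0]]])

```text
time_s: 11.92
eef_pos: [607.8, 344.6, 150.3]
ee_rot: [0.0, 0.0, 1.0, -0.0]
force: [0.5, 0.3, -5.5]
grip_width: 0.677
grip_force: 46.6
```

>>> servo_tool(commands=[[1, [0, 0, 0.02], [0, 0, 0]], [1, [0, 0, 0.02], [0, 0, 0]], [1, [0, 0, 0.015], [0, 0, 0]], [1, [0, 0, 0.015], [0, 0, 0]], [1, [0, 0, 0.01], [0, 0, 0]], [1, [0, 0, 0.005], [0, 0, 0]], [1, [0, 0, 0], [0, 0, 0]], [1, [0, 0, 0], [0, 0, 0]], [1, [0, 0, 0], [0, 0, 0]]])

```text
time_s: 12.67
eef_pos: [608.2, 345.6, 67.4]
ee_rot: [0.001, 0.0, 1.0, 0.0]
force: [1.7, 0.4, -3.9]
grip_width: 0.674
grip_force: 46.5
```

>>> servo_tool(commands=[[1, [0, 0, 0.004], [0, 0, 0]], [1, [0, 0, 0.003], [0, 0, 0]], [1, [0, 0, 0.002], [0, 0, 0]], [1, [0, 0, 0.001], [0, 0, 0]], [1, [0, 0, 0], [0, 0, 0]], [1, [0, 0, 0], [0, 0, 0]], [1, [0, 0, 0], [0, 0, 0]]])

```text
time_s: 13.25
eef_pos: [607.7, 345.6, 56.4]
ee_rot: [0.0, 0.0, 1.0, 0.0]
force: [-0.3, 0.2, -5.3]
grip_width: 0.679
grip_force: 46.6
```

>>> servo_tool(commands=[[1, [0, 0, 0.0007], [0, 0, 0]], [1, [0, 0, 0.0007], [0, 0, 0]], [1, [0, 0, 0], [0, 0, 0]], [1, [0, 0, 0], [0, 0, 0]]])

```text
time_s: 13.58
eef_pos: [607.6, 345.6, 54.9]
ee_rot: [-0.0, 0.0, 1.0, -0.0]
force: [-0.9, 0.3, -4.7]
grip_width: 0.677
grip_force: 46.6
```

>>> servo_tool(commands=[[1, [0, 0, 0.0007], [0, 0, 0]], [1, [0, 0, 0], [0, 0, 0]], [1, [0, 0, 0], [0, 0, 0]]])

```text
time_s: 13.83
eef_pos: [607.7, 345.6, 54.8]
ee_rot: [0.0, -0.0, 1.0, 0.0]
force: [-2.6, -0.7, 1.2]
grip_width: 0.68
grip_force: 47.0
```

Contact is light, so I release, rise and go towards C at (454,-132).

>>> servo_tool(commands=[[0.3, [0, 0, 0], [0, 0, 0]], [-0.3, [0, 0, 0], [0, 0, 0]], [-1, [0, 0, 0], [0, 0, 0]], [-1, [0, 0, 0], [0, 0, 0]], [-1, [0, 0, 0], [0, 0, 0]], [-1, [0, 0, 0], [0, 0, 0]], [-1, [0, 0, -0.01], [0, 0, 0]], [-1, [0, 0, -0.02], [0, 0, 0]], [-1, [0, 0, -0.03], [0, 0, 0]], [-1, [0, 0, -0.03], [0, 0, 0]]])

```text
time_s: 14.67
eef_pos: [607.4, 345.5, 145.6]
ee_rot: [-0.0, 0.0, 1.0, -0.0]
force: [0.7, 1.0, 0.8]
grip_width: 1.005
grip_force: 0.0
```

>>> servo_tool(commands=[[-1, [0, 0, -0.03], [0, 0, 0]], [-1, [0, 0, -0.02], [0, 0, 0]], [-1, [0.007, -0.025, 0], [0, 0, 0]], [-1, [0.007, -0.025, 0], [0, 0, 0]], [-1, [0.008, -0.025, 0], [0, 0, 0]], [-1, [0.008, -0.025, 0], [0, 0, 0]], [-1, [0.01, -0.03, 0], [0, 0, 0]], [-1, [0.01, -0.03, 0], [0, 0, 0]], [-1, [0.01, -0.03, 0], [0, 0, 0]], [-1, [0.01, -0.03, 0], [0, 0, 0]]])

```text
time_s: 15.5
eef_pos: [537.0, 124.4, 195.1]
ee_rot: [0.001, -0.0, 1.0, -0.0]
force: [0.5, 0.2, -0.3]
grip_width: 0.996
grip_force: 0.0
```

>>> servo_tool(commands=[[-1, [0.01, -0.03, 0], [0, 0, 0]], [-1, [0.01, -0.03, 0], [0, 0, 0]], [-1, [0.01, -0.03, 0], [0, 0, 0]], [-1, [0.01, -0.03, 0], [0, 0, 0]], [-1, [0.01, -0.03, 0], [0, 0, 0]], [-1, [0.01, -0.03, 0], [0, 0, 0]], [-1, [0.01, -0.03, 0], [0, 0, 0]], [-1, [0.008, -0.027, 0], [0, 0, 0]], [-1, [0.005, -0.02, 0], [0, 0, 0]], [-1, [0, 0, 0], [0, 0, 0]]])

```text
time_s: 16.33
eef_pos: [454.1, -134.4, 195.0]
ee_rot: [0.001, 0.002, 1.0, -0.001]
force: [-0.5, 1.1, -0.3]
grip_width: 1.0
grip_force: 0.0
```

```bash
python3 look.py w4
```

```text
[ 454.1 -134.4  195. ] [-0.46  1.11 -0.29]
[ 98. 140.] 60.2 [76, 83, 45, 116, 1483] [ 408.8 -272.2   86. ]
[258. 190.] 31.6 [226, 167, 64, 54, 2640] [ 454.4 -133.2   86. ]
```

>>> servo_tool(commands=[[-1, [0, 0.002, 0.03], [0, 0, 0]], [-1, [0, 0, 0.035], [0, 0, 0]], [-1, [0, 0, 0.03], [0, 0, 0]], [-1, [0, 0, 0.028], [0, 0, 0]], [-1, [0, 0, 0.02], [0, 0, 0]], [-1, [0, 0, 0.015], [0, 0, 0]], [-1, [0, 0, 0.005], [0, 0, 0]], [-1, [0, 0, 0], [0, 0, 0]], [0, [0, 0, 0], [0, 0, 0]], [0.3, [0, 0, 0], [0, 0, 0]]], squeeze=30)

```text
time_s: 17.22
eef_pos: [455.4, -129.5, 32.4]
ee_rot: [0.001, -0.0, 1.0, -0.001]
force: [-0.1, -0.8, 1.0]
grip_width: 0.749
grip_force: 0.6
```

>>> servo_tool(commands=[[0.6, [0, 0, 0], [0, 0, 0]], [1, [0, 0, 0], [0, 0, 0]], [1, [0, 0, 0], [0, 0, 0]], [1, [0, 0, 0], [0, 0, 0]], [1, [0, 0, 0], [0, 0, 0]], [1, [0, 0, 0], [0, 0, 0]], [1, [0, 0, -0.005], [0, 0, 0]], [1, [0, 0, -0.01], [0, 0, 0]], [1, [0, 0, -0.015], [0, 0, 0]], [1, [0, 0, -0.015], [0, 0, 0]]])

```text
time_s: 18.05
eef_pos: [454.6, -129.4, 77.6]
ee_rot: [0.0, 0.0, 1.0, -0.0]
force: [0.4, 0.3, 0.0]
grip_width: 0.679
grip_force: 32.4
```

>>> servo_tool(commands=[[1, [0, 0, -0.025], [0, 0, 0]], [1, [0, 0, -0.025], [0, 0, 0]], [1, [0, 0, -0.015], [0, 0, 0]], [1, [0, 0, 0], [0, 0, 0]], [1, [0, 0, 0], [0, 0, 0]], [1, [0, 0, 0], [0, 0, 0]]])

```text
time_s: 18.55
eef_pos: [454.2, -129.1, 140.7]
ee_rot: [-0.0, 0.0, 1.0, 0.0]
force: [-0.1, -0.2, -1.6]
grip_width: 0.686
grip_force: 32.6
```

>>> servo_tool(commands=[[1, [0, 0, 0], [0, 0, 0]], [1, [0, 0, 0], [0, 0, 0]]])

```text
time_s: 18.72
eef_pos: [454.2, -129.2, 140.3]
ee_rot: [-0.001, 0.0, 1.0, 0.0]
force: [0.0, -0.4, -2.0]
grip_width: 0.684
grip_force: 32.6
```

C is the lightest at about 1.5 N, so it is the nearly empty tub. I carry it to the tray at about (584,-326).

>>> servo_tool(commands=[[1, [-0.01, -0.015, 0], [0, 0, 0]], [1, [-0.017, -0.026, 0], [0, 0, 0]], [1, [-0.018, -0.027, 0], [0, 0, 0]], [1, [-0.018, -0.027, 0], [0, 0, 0]], [1, [-0.018, -0.027, 0], [0, 0, 0]], [1, [-0.017, -0.026, 0], [0, 0, 0]], [1, [-0.017, -0.025, 0], [0, 0, 0]], [1, [-0.01, -0.016, 0], [0, 0, 0]], [1, [-0.005, -0.008, 0], [0, 0, 0]], [1, [0, 0, 0], [0, 0, 0]]])

```text
time_s: 19.55
eef_pos: [584.7, -327.8, 139.5]
ee_rot: [-0.001, 0.001, 1.0, 0.0]
force: [-0.1, 0.4, -1.5]
grip_width: 0.682
grip_force: 32.6
```

>>> servo_tool(commands=[[1, [0, 0, 0.01], [0, 0, 0]], [1, [0, 0, 0.02], [0, 0, 0]], [1, [0, 0, 0.02], [0, 0, 0]], [1, [0, 0, 0.015], [0, 0, 0]], [1, [0, 0, 0.01], [0, 0, 0]], [1, [0, 0, 0.01], [0, 0, 0]], [1, [0, 0, 0.006], [0, 0, 0]], [1, [0, 0, 0.003], [0, 0, 0]], [1, [0, 0, 0], [0, 0, 0]], [1, [0, 0, 0], [0, 0, 0]]])

```text
time_s: 20.38
eef_pos: [584.9, -326.5, 47.8]
ee_rot: [0.0, -0.0, 1.0, -0.0]
force: [-0.3, 0.4, -2.0]
grip_width: 0.684
grip_force: 32.6
```

>>> servo_tool(commands=[[1, [0, 0, 0.004], [0, 0, 0]], [1, [0, 0, 0.003], [0, 0, 0]], [1, [0, 0, 0.0015], [0, 0, 0]], [1, [0, 0, 0], [0, 0, 0]], [1, [0, 0, 0], [0, 0, 0]], [1, [0, 0, 0], [0, 0, 0]]])

```text
time_s: 20.88
eef_pos: [584.7, -326.5, 38.8]
ee_rot: [0.0, 0.0, 1.0, -0.0]
force: [-0.2, 0.7, -1.0]
grip_width: 0.686
grip_force: 32.6
```

>>> servo_tool(commands=[[1, [0, 0, 0.0007], [0, 0, 0]], [1, [0, 0, 0], [0, 0, 0]], [1, [0, 0, 0], [0, 0, 0]]])

```text
time_s: 21.13
eef_pos: [584.6, -326.4, 38.0]
ee_rot: [0.0, 0.0, 1.0, -0.0]
force: [0.4, 0.1, -0.9]
grip_width: 0.685
grip_force: 32.6
```

>>> servo_tool(commands=[[1, [0, 0, 0.0007], [0, 0, 0]], [1, [0, 0, 0], [0, 0, 0]], [1, [0, 0, 0], [0, 0, 0]]])

```text
time_s: 21.38
eef_pos: [584.7, -326.4, 37.7]
ee_rot: [0.0, -0.0, 1.0, -0.0]
force: [-1.9, 0.9, 4.4]
grip_width: 0.685
grip_force: 32.9
```

>>> servo_tool(commands=[[1, [0, 0, 0.0005], [0, 0, 0]], [1, [0, 0, 0], [0, 0, 0]], [1, [0, 0, 0], [0, 0, 0]]])

```text
time_s: 21.63
eef_pos: [584.7, -326.4, 37.7]
ee_rot: [0.0, -0.0, 1.0, -0.0]
force: [-3.1, 2.3, 7.4]
grip_width: 0.681
grip_force: 33.2
```

The tub is in contact with the tray floor. I release, rise and check.

>>> servo_tool(commands=[[0.3, [0, 0, 0], [0, 0, 0]], [-0.3, [0, 0, 0], [0, 0, 0]], [-1, [0, 0, 0], [0, 0, 0]], [-1, [0, 0, 0], [0, 0, 0]], [-1, [0, 0, 0], [0, 0, 0]], [-1, [0, 0, 0], [0, 0, 0]], [-1, [0, 0, -0.01], [0, 0, 0]], [-1, [0, 0, -0.02], [0, 0, 0]], [-1, [0, 0, -0.03], [0, 0, 0]], [-1, [0, 0, -0.03], [0, 0, 0]]])

```text
time_s: 22.47
eef_pos: [584.4, -326.2, 128.1]
ee_rot: [-0.0, 0.0, 1.0, 0.0]
force: [-0.1, -0.2, 0.4]
grip_width: 0.999
grip_force: 0.0
```

>>> servo_tool(commands=[[-1, [0, 0, -0.03], [0, 0, 0]], [-1, [0, 0, -0.03], [0, 0, 0]], [-1, [0.03, 0.01, -0.01], [0, 0, 0]], [-1, [0.035, 0.01, 0], [0, 0, 0]], [-1, [0.035, 0.01, 0], [0, 0, 0]], [-1, [0.035, 0.01, 0], [0, 0, 0]], [-1, [0.035, 0.01, 0], [0, 0, 0]], [-1, [0.03, 0.01, 0], [0, 0, 0]], [-1, [0, 0, 0], [0, 0, 0]], [-1, [0, 0, 0], [0, 0, 0]]])

```text
time_s: 23.3
eef_pos: [384.1, -266.4, 197.9]
ee_rot: [0.001, 0.001, 1.0, -0.001]
force: [0.8, 0.1, -0.3]
grip_width: 1.0
grip_force: 0.0
```

```bash
python3 - <<'E'
from rig import *;from h import *
a=capture("top");b=capture("scene")
cv2.imwrite("pics/end.png",np.vstack([cv2.resize(a["pixels"][134:290,90:412,::-1],(700,339)),cv2.resize(b["pixels"][130:280,90:450,::-1],(700,260))[:260]]))
print(sense()["force"])
E
```

```text
[ 0.34123022 -0.43087545 -0.74027638]
```

View pics/end.png

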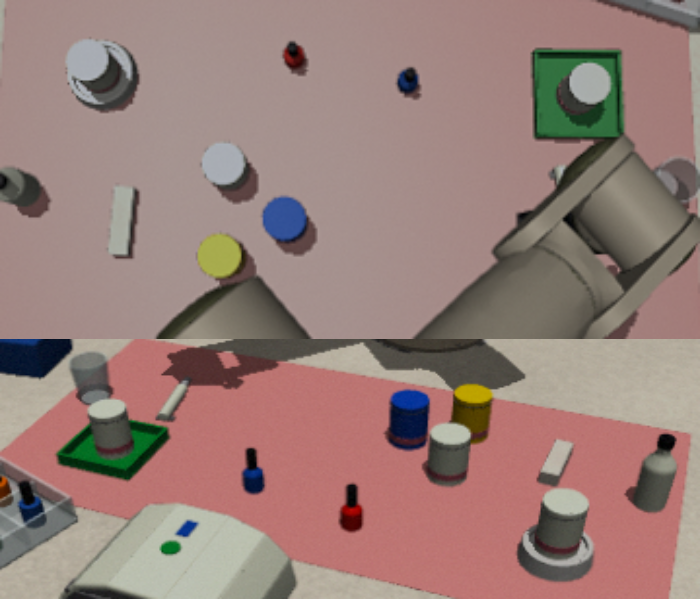

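The picture shows B upright in the holder (scene part, 560,525), C in the tray (110,430) and A in place (448,455). The other things look undisturbed.

```bash
python3 -c "
from rig import *
print(finish_job())"
```

```text
the job is handed in; nothing more can be done
None
```

I put the full tub in the holder recess and the nearly empty one in the green tray, set the half-used one back where I found it, and handed the job in at about 23 s; no verdict came back.

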